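# Send a slide mailer down the rocker chute

### The job

Pick up the orange-lidded slide mailer and set it down, without dropping it, inside the green outline on the rocker tray, lying flat with its length along the chute. Let go so that its own weight tips the tray and it slides down to the foot of the ramp at the slide reader, and the empty tray swings back level. Leave the blue-lidded mailer where it is.

Things in the scene. Friction and masses are not known exactly. Their poses are not given: they have to be found in the camera images.
- mailer_orange: Slide mailer to send: flat plastic case 86 long (x) x 40 wide (y) x 28 high (z) mm, white below, orange lid, about 0.07 to 0.11 kg. Lies on the bench right way up. Origin: centre of its underside; z up. Grip it across its 40 mm width.
- mailer_blue: Identical mailer with a blue lid: leave it alone. Origin: centre of its underside, x along its length.
- tray_mark (a point): Centre of the green outline (90 x 50 mm) on the tray floor, 126 mm above the bench; moves with the tray. x: downhill along the chute, z: up from the floor. Light grey tray: from 150 uphill to 45 downhill of here, 124 wide inside, walls 8 high, uphill counterweight bar 14 high. Axle 55 uphill. A mailer in the outline tips it 0.45 rad and slides off in about 1 s; it is level again about 2 s later.
- ramp_end (a point): Point at the foot of the fixed aluminium ramp (124 mm wide inside, sloping down 21 degrees), 34 mm above the bench, 150 mm downhill of the outline; about where the underside of a delivered mailer comes to rest. The red stop plate of the white and red slide reader stands 48 mm further downhill. x: downhill along the chute, z: straight up.

How it is judged:
By the outcome, as a careful person would: the job done as asked, in the order asked, and still so for the second after the job is handed in, with the robot touching nothing.
It also fails if it takes over 40 s, if anything falls off the work surface, if the arm or the gripper's body presses on something with over 40 N, if the wrist force passes 120 N, or if a joint passes its speed limit or range.

### The arm

A 6-joint arm with a two-finger parallel gripper is mounted at the origin on the work surface. World frame = base frame: x ahead of the robot, y to its left, z up, the work surface at z = 0. Lengths are in m, angles in rad, forces in N, time in s.
With the tool pointing down it reaches from about 0.35 to 0.85 m from the base axis. Payload 8.1 kg.
Tool frame: the origin (TCP) lies midway between the tips of the shut fingers; the grasp point (between the pads) lies 19 mm behind it (robot.grip_point_offset is the distance from the TCP to the grasp point, in m); z points along the fingers, y is the line along which they close (so a half turn about z gives the same grasp; the last joint's range is limited). The gripper opens to 93 mm and grips with 3 to 60 N. Pads are 15 mm wide; open, the fingers measure 128 mm over their backs; the gripper's body (75 mm by 188 mm) begins 65 mm behind the grasp point.
Start: joints at [-1.401, 0.13, 1.488, -0, 1.523, -0.085], TCP at [0.151, -0.581, 0.219] pointing down, gripper open.
Joint ranges: [-2.96, 2.96], [-0.89, 2.26], [0.02, 2.5], [-1.34, 4.48], [0, 2.73], [-2.66, 2.66]. Speed limits (rad/s): [2.39, 2.39, 2.79, 3.14, 3.14, 3.14].

### API

Orientations are given as a rotation vector (axis times angle).
In Python, from plant import robot, read_camera, job gives the robot as it stands.
- The arm moves only by the shell command python3 -m inch 'ROWS' [FORCE]. ROWS is JSON, one flat list of numbers, 5 for each row, row after row: the shift along the world's x, y, z in mm, then the turn about the world's z in degrees, then the opening in per cent of the stroke, from 0 (shut) to 100 (fully open). In form: [dx, dy, dz, yaw, hand, dx, dy, dz, yaw, hand, ...]. A call has 1 to 10 rows; each row is the pose to reach, as a shift and turn from the pose commanded when the call began; what a row does not reach only later rows make up. A row lasts 1/12 s, in which the tool goes at most 41.7 mm and 7.16 degrees, less where a joint would pass 70% of its speed; a pose out of reach is approached as far as the arm can. A call with a gripper value outside its range is refused whole. The fingers move at their own pace and stop on an object; FORCE is the grip in N (left out, the last holds). Time passes only in rows, so rows that repeat a pose let the fingers close. It gives the time, the measured TCP pose, the force, the opening and the grip force at its end, in the units of the state.
- robot.read_state(): the state, without advancing time (a new reading comes with each control period).
- read_camera(name): name is "scene" or "top" or "wrist"; returns a dict with "image" (420x560x3 uint8, blue, green, red), "K" (3x3 intrinsics, pixels), "extrinsics" (4x4, takes a point from world to camera coordinates); the wrist camera has in their place "mount" (4x4, takes a point from camera to tool coordinates, whose origin is the TCP and whose axes are the flange's). Camera axes: x right, y down, z forward; pixel columns grow to the right and rows downward; lengths in m; the calibration is good to about 2 mm. A picture is of the moment at which its call begins: read the wrist's pose just before it. There is no depth.
- job.close_job(): hands the job in; it is judged then, once.
The state is a dict: "t": time; "q": joint angles; "dq": joint speeds; "joint_torque": joint torques, N m; "tool_pos": TCP position; "orientation": TCP orientation; "force": force on the tool from outside, world axes, zero at the start; "wrist_torque": the same for the moment, N m; "opening": finger opening in m; "gripper_force": force on a finger pad.
Only numpy, scipy, OpenCV 4.12 (cv2) and the standard library are available. Lean on these libraries where they do the work, as an engineer would, in place of code of your own. Each camera call takes 0.05 s, during which the arm holds its last target. There are 200 camera calls.

## Working session

There is one attempt and no reset: what is moved stays moved. The work goes in short steps, Python scripts to look and compute and a shell command to move; the robot and the scene stay as the last step left them, time stands still between calls to the robot, and variables do not carry over. Pictures are saved under pics/ and viewed, at most 10 in all, crops included, and the job is handed in when it is done.

```bash
mkdir -p pics; ls; python3 - <<'E'
from plant import robot, read_camera
import cv2
for n in("top","scene"):
    c=read_camera(n); cv2.imwrite(f"pics/{n}0.png",c["image"]); print(n,c["K"],c["extrinsics"])
s=robot.read_state(); print(s["t"],s["tool_pos"],s["orientation"],s["opening"])
E
```

```text
pics
top [[488.19574489   0.         287.09302212]
 [  0.         488.19574489 214.49971688]
 [  0.           0.           1.        ]] [[ 0.02074964 -0.99976246 -0.0066693   0.00685515]
 [-0.98487579 -0.01929205 -0.17218447  0.56009573]
 [ 0.1720149   0.0101412  -0.98504215  1.16191725]
 [ 0.          0.          0.          1.        ]]
scene [[520.21228379   0.         274.4795179 ]
 [  0.         520.21228379 215.28080856]
 [  0.           0.           1.        ]] [[-0.22898035  0.97339584 -0.00827931  0.09075513]
 [ 0.6442447   0.14516428 -0.75091684 -0.29111275]
 [-0.72973746 -0.1772791  -0.66034488  1.77750431]
 [ 0.          0.          0.          1.        ]]
0.1 [ 0.15116351 -0.58011147  0.21769002] [-3.11446632e+00 -3.98954917e-01  1.48188926e-04] 0.0930513747582348
```

View pics/top0.png

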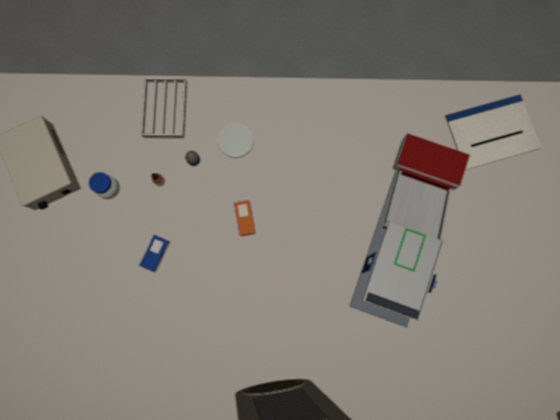

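View pics/scene0.png

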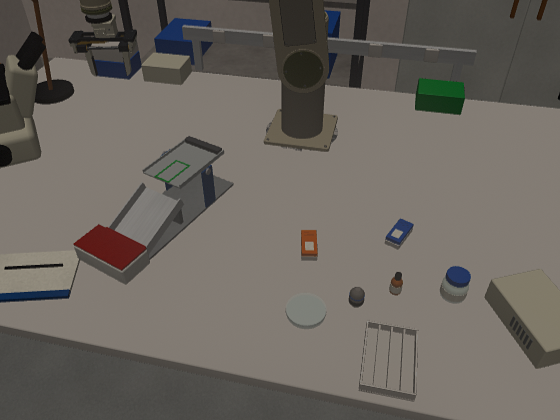

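The top view shows the orange mailer at about (245,217), the blue one at (154,253), the green outline at (410,250) and the red reader at (432,160). The scene view agrees.

```bash
cat > h.py <<'E'
import numpy as np, cv2
from plant import robot, read_camera
from scipy.spatial.transform import Rotation as R
def mask(im,name):
    h=cv2.cvtColor(im,cv2.COLOR_BGR2HSV)
    lo,hi={"orange":((5,150,90),(16,255,255)),"green":((45,100,60),(80,255,255))}[name]
    return cv2.inRange(h,lo,hi)
def cam(n):
    s=robot.read_state(); c=read_camera(n)
    if n=="wrist":
        T=np.eye(4);T[:3,:3]=R.from_rotvec(s["orientation"]).as_matrix();T[:3,3]=s["tool_pos"];M=T@c["mount"]
    else: M=np.linalg.inv(c["extrinsics"])
    return c,M
def cast(c,M,px,z):
    px=np.atleast_2d(px); d=(np.linalg.inv(c["K"])@np.c_[px,np.ones(len(px))].T).T@M[:3,:3].T
    o=M[:3,3]; return o+d*((z-o[2])/d[:,2])[:,None]
def find(n,col,z,k=None):
    c,M=cam(n); m=mask(c["image"],col)
    if k: m=cv2.morphologyEx(m,cv2.MORPH_CLOSE,np.ones((k,k),np.uint8))
    ct=max(cv2.findContours(m,cv2.RETR_EXTERNAL,cv2.CHAIN_APPROX_NONE)[0],key=cv2.contourArea)[:,0]
    P=cast(c,M,ct.astype(float),z)
    (cx,cy),wh,a=cv2.minAreaRect((P[:,:2]*1000).astype(np.float32))
    b=cv2.boxPoints(((cx,cy),wh,a)); e=max((b[1]-b[0],b[2]-b[1]),key=np.linalg.norm)
    ang=(np.degrees(np.arctan2(e[1],e[0]))+90)%180-90
    print(n,col,"px",ct.mean(0).round(),"centre mm",round(cx,1),round(cy,1),"size",np.round(wh,1),"long axis deg",round(ang,1)); return c
def tool():
    s=robot.read_state();m=R.from_rotvec(s["orientation"]).as_matrix()
    print("t",round(s["t"],2),"tcp mm",(np.array(s["tool_pos"])*1000).round(1),"tool y deg",np.degrees(np.arctan2(m[1,1],m[0,1])).round(1),"z",m[:,2].round(3),"q",np.round(s["q"],2),"open",round(s["opening"]*1000,1),"F",np.round(s["force"],1),"grip",s["gripper_force"])
E
python3 - <<'E'
from h import *
for n in("top","scene"):
    find(n,"orange",.028); c=find(n,"green",.126,5)
tool()
c,M=cam("top"); print(cast(c,M,[432,160],.06), cast(c,M,[154,253],.028))
E
```

```text
top orange px [244. 218.] centre mm 553.8 126.6 size [83.9 35.7] long axis deg 11.5
top green px [416. 233.] centre mm 507.3 -277.2 size [47.4 13.7] long axis deg 63.9
scene orange px [309. 242.] centre mm 558.5 128.4 size [84.1 39.2] long axis deg 12.7
scene green px [441.  88.] centre mm -161.3 439.3 size [147.3 113.2] long axis deg 89.9
t 0.3 tcp mm [ 151.2 -580.4  218.3] tool y deg -75.4 z [-0.     0.001 -1.   ] q [-1.4   0.13  1.49  0.    1.52 -0.09] open 92.9 F [ 1.  -0.3 -0. ] grip 0.0
[[ 0.70321372 -0.341251    0.06      ]] [[0.45954156 0.34804414 0.028     ]]
```

```bash
python3 - <<'E'
from h import *
for n,(x0,x1,y0,y1) in {"top":(380,440,220,280),"scene":(145,200,150,190)}.items():
    c,M=cam(n); h=cv2.cvtColor(c["image"],cv2.COLOR_BGR2HSV)
    m=cv2.inRange(h,(40,60,40),(85,255,255)); z=m*0; z[y0:y1,x0:x1]=m[y0:y1,x0:x1]
    yx=np.argwhere(z)[:,::-1]; P=cast(c,M,yx.astype(float),.126)
    r=cv2.minAreaRect((P[:,:2]*1000).astype(np.float32)); b=cv2.boxPoints(r)
    print(n,len(yx),r,[np.degrees(np.arctan2(*(b[i+1]-b[i])[::-1])).round(1) for i in(0,1)],yx.mean(0))
E
python3 -m inch '[0,0,40,0,70, 20,40,80,0,70, 40,75,100,0,70, 60,110,100,0,70, 80,145,100,0,70, 100,180,100,0,70, 120,215,100,0,70, 140,250,100,0,70, 160,285,100,0,70, 180,320,100,-2.6,70]'
```

```text
top 233 ((471.47454833984375, -264.24951171875), (49.52897262573242, 89.92439270019531), 71.0234603881836) [np.float32(-19.0), np.float32(71.0)] [409.63519313 249.06437768]
scene 149 ((471.74462890625, -263.4594421386719), (51.41895294189453, 91.8161392211914), 70.74239349365234) [np.float32(-19.3), np.float32(70.7)] [171.7852349  170.95302013]
t: 1.28
tool_pos: [0.327, -0.2671, 0.3189]
orientation: [3.123, 0.329, 0.001]
force: [0.3, -0.1, -0.2]
opening: 0.0649
gripper_force: 0.0
```

```bash
python3 -m inch '[20,35,0,0,70, 40,70,0,0,70, 60,105,0,0,70, 80,140,0,0,70, 100,175,0,0,70, 120,210,0,0,70, 140,245,0,0,70, 160,280,0,0,70, 180,312,-20,0,70, 200,345,-40,0,70]'
python3 -m inch '[15,25,-30,0,70, 25,42,-60,0,70, 25,42,-90,0,70, 25,42,-120,0,70, 25,42,-120,0,70, 25,42,-120,0,70]'
python3 - <<'E'
from h import *
tool()
c=find("wrist","orange",.028); cv2.imwrite("pics/w1.png",c["image"])
find("top","orange",.028)
E
```

```text
t: 2.12
tool_pos: [0.5269, 0.0762, 0.2811]
orientation: [3.124, 0.329, 0.006]
force: [0.8, -0.6, 1.2]
opening: 0.0649
gripper_force: 0.0
t: 2.62
tool_pos: [0.5487, 0.1159, 0.1584]
orientation: [3.124, 0.329, -0.007]
force: [0.8, 0.7, 1.0]
opening: 0.065
gripper_force: 0.0
t 2.62 tcp mm [548.7 115.9 158.4] tool y deg -78.0 z [-0.004 -0.001 -1.   ] q [ 0.12  0.07  1.67 -0.    1.41  1.48] open 65.0 F [0.8 0.7 1. ] grip 0.0
wrist orange px [272. 183.] centre mm 558.4 128.8 size [84.2 39.1] long axis deg 11.9
top orange px [245. 224.] centre mm 535.5 122.7 size [46.1 35.2] long axis deg 11.5
```

View pics/w1.png

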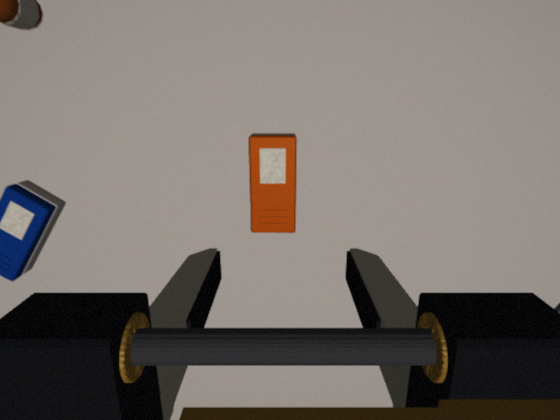

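The wrist view shows the mailer squared up between the fingers at (272,183), with the blue one clear at (20,230). Its position agrees across three views.

```bash
python3 -m inch '[9,12,-35,0,70, 9,12,-70,0,70, 9,12,-100,0,70, 9,12,-125,0,70, 9,12,-143,0,70, 9,12,-152,0,70, 9,12,-152,0,70, 9,12,-152,0,70, 9,12,-152,0,35, 9,12,-152,0,35]' 20
python3 -m inch '[0,0,0,0,35, 0,0,0,0,35, 0,0,0,0,35, 0,0,0,0,35]' 20
python3 -c "
from h import *
tool()"
```

```text
t: 3.55
tool_pos: [0.5612, 0.1282, 0.0104]
orientation: [-3.124, -0.328, -0.006]
force: [-0.1, -0.6, -0.4]
opening: 0.0558
gripper_force: 0.0
t: 3.88
tool_pos: [0.5599, 0.1281, 0.0088]
orientation: [-3.124, -0.328, -0.002]
force: [-1.2, -0.8, 5.8]
opening: 0.04
gripper_force: 20.0
t 3.88 tcp mm [559.9 128.1   8.8] tool y deg -78.0 z [ 0.001  0.    -1.   ] q [ 0.14  0.26  1.74 -0.    1.14  1.5 ] open 40.0 F [-1.2 -0.8  5.8] grip 20.000553131103516
```

```bash
python3 -m inch '[0,0,15,0,30, 0,0,40,0,30, 0,0,75,0,30, 0,0,110,0,30, 0,0,150,0,30, 0,0,190,0,30, 0,-20,225,0,30, 0,-40,240,0,30, 0,-60,240,0,30, 0,-60,240,0,30]' 25
python3 - <<'E'
from h import *
tool()
c,M=cam("wrist"); cv2.imwrite("pics/w2.png",c["image"])
E
```

```text
t: 4.72
tool_pos: [0.5601, 0.0651, 0.2498]
orientation: [3.123, 0.325, 0.005]
force: [-0.5, -0.4, -1.4]
opening: 0.0398
gripper_force: 25.0
t 4.72 tcp mm [560.1  65.1 249.8] tool y deg -78.1 z [ 0.003 -0.001 -1.   ] q [ 0.03  0.02  1.55 -0.    1.57  1.39] open 39.8 F [-0.5 -0.4 -1.4] grip 24.99895691871643
```

View pics/w2.png

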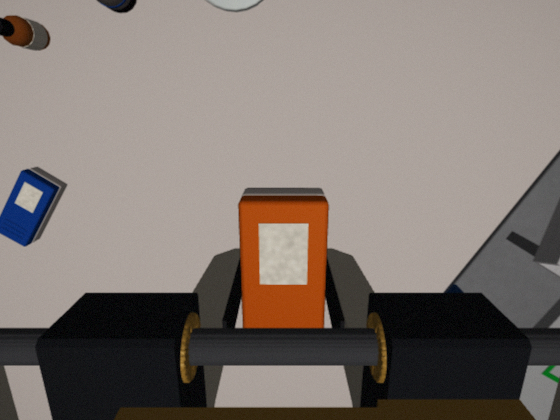

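The mailer is held squarely and level (lid at about (284,262)); carry it over.

```bash
python3 -m inch '[-5,-20,0,-2,30, -13,-50,0,-5,30, -23,-88,0,-8,30, -33,-126,0,-12,30, -43,-164,0,-16,30, -53,-202,0,-20,30, -63,-240,0,-23,30, -73,-278,0,-26,30, -81,-309,0,-29,30, -86,-329,0,-31,30]' 25
python3 -m inch '[0,0,-20,0,30, 0,0,-40,0,30, 0,0,-60,0,30, 0,0,-60,0,30, 0,0,-60,0,30]'
python3 - <<'E'
from h import *
tool()
c,M=cam("wrist"); cv2.imwrite("pics/w3.png",c["image"])
E
```

```text
t: 5.6
tool_pos: [0.4719, -0.2629, 0.2465]
orientation: [-3.097, 0.525, 0.003]
force: [-0.5, -0.3, -1.3]
opening: 0.0398
gripper_force: 25.0
t: 6.02
tool_pos: [0.4723, -0.2595, 0.1859]
orientation: [-3.096, 0.517, 0.007]
force: [0.9, -0.3, 0.6]
opening: 0.0397
gripper_force: 25.0
t 6.02 tcp mm [ 472.3 -259.5  185.9] tool y deg -109.0 z [-0.004  0.003 -1.   ] q [-0.6  -0.01  1.7   0.    1.46  1.3 ] open 39.7 F [ 0.9 -0.3  0.6] grip 24.999538958072662
```

View pics/w3.png

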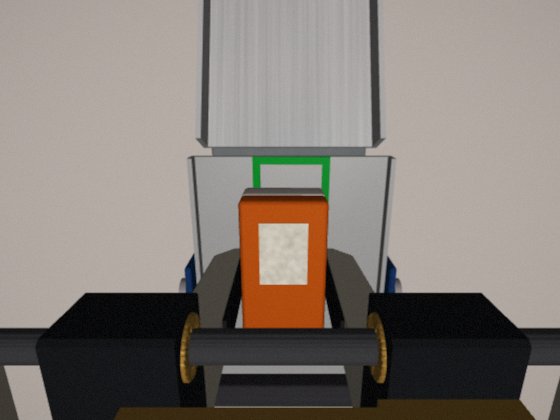

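The wrist view shows the green outline's far edge at row ~158, columns 253–330, with the mailer squared to it. I measure both in tool axes.

```bash
python3 - <<'E'
from h import *
tool()
c,M=cam("wrist")
yx=np.argwhere(mask(c["image"],"green"))[:,::-1].astype(float)
P=cast(c,M,yx[yx[:,1]<200],.126)*1000
u=np.array([np.cos(np.radians(-19)),np.sin(np.radians(-19))]); v=np.array([-u[1],u[0]])
t=np.array(robot.read_state()["tool_pos"])*1000
a=(P[:,:2]-t[:2])@u; b=(P[:,:2]-t[:2])@v
print("green rel tcp: far edge",a.max(),"centre along",a.max()-45,"across",b.min(),b.max(),(b.min()+b.max())/2)
f=a>a.max()-4; far=P[f]; k=np.polyfit(b[f],a[f],1); print("edge slope deg",np.degrees(np.arctan(k[0])))
o=mask(c["image"],"orange"); yx=np.argwhere(o)[:,::-1].astype(float)
Q=cast(c,M,yx[yx[:,1]<250],(t[2]+19.5)/1000)*1000
a=(Q[:,:2]-t[:2])@u; b=(Q[:,:2]-t[:2])@v
print("lid: far edge",a.max(),"across",b.min(),b.max(),(b.min()+b.max())/2)
E
```

```text
t 6.07 tcp mm [ 473.2 -260.2  187.6] tool y deg -109.0 z [-0.001  0.001 -1.   ] q [-0.6  -0.01  1.69  0.    1.46  1.3 ] open 39.6 F [ 0.7 -0.7 -0.1] grip 24.999479949474335
green rel tcp: far edge 45.16890146556392 centre along 0.16890146556391983 across -27.42911624099621 22.479671604701757 -2.4747223181472258
edge slope deg -0.036027963173213495
lid: far edge 39.67953957993856 across -17.290137338257885 21.446883948515225 2.07837330512867
```

```bash
python3 -m inch '[1,-5,0,0,30, 1,-5,-15,0,30, 1,-5,-30,0,30, 1,-5,-40,0,30, 1,-5,-46,0,30, 1,-5,-48,0,30, 1,-5,-48,0,30, 1,-5,-48,0,30]'
python3 - <<'E'
from h import *
tool()
c,M=cam("wrist"); a=c["image"]
s,_=cam("scene"); b=cv2.resize(s["image"][110:220,110:260],None,fx=3.8,fy=3.8,interpolation=cv2.INTER_CUBIC)[:,:]
cv2.imwrite("pics/p4.png",b)
E
```

```text
t: 6.78
tool_pos: [0.4747, -0.2663, 0.1408]
orientation: [3.098, -0.518, 0.001]
force: [0.9, 0.3, -1.2]
opening: 0.0399
gripper_force: 25.0
t 6.78 tcp mm [ 474.7 -266.3  140.8] tool y deg -109.0 z [ 0.001 -0.001 -1.   ] q [-0.61  0.03  1.74  0.    1.37  1.3 ] open 39.9 F [ 0.9  0.3 -1.2] grip 24.99949425458908
```

View pics/p4.png

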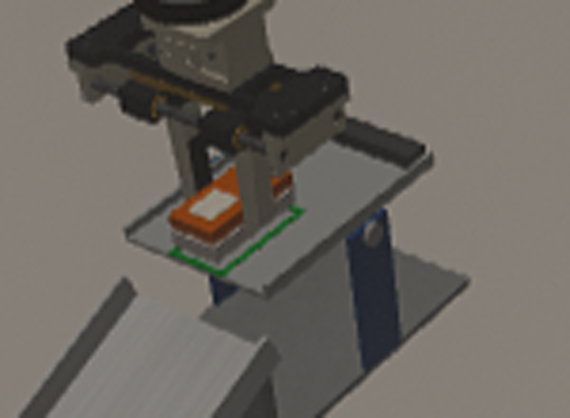

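The mailer hovers just over the outline. It has risen a net 132 mm from the bench, so it is about 6 mm above the floor.

```bash
python3 -m inch '[0,0,-2,0,30, 0,0,-4,0,30, 0,0,-5,0,30, 0,0,-5,0,30, 0,0,-5,0,30, 0,0,-5,0,30]'
python3 - <<'E'
from h import *
tool()
s,_=cam("scene"); b=cv2.resize(s["image"][140:200,120:220],None,fx=6,fy=6,interpolation=cv2.INTER_CUBIC)
cv2.imwrite("pics/p5.png",b)
E
```

```text
t: 7.38
tool_pos: [0.4742, -0.266, 0.1349]
orientation: [-3.098, 0.519, 0.0]
force: [0.7, 1.2, -1.7]
opening: 0.0398
gripper_force: 25.0
t 7.38 tcp mm [ 474.2 -266.   134.9] tool y deg -109.0 z [-0.  0. -1.] q [-0.61  0.03  1.74  0.    1.36  1.3 ] open 39.8 F [ 0.7  1.2 -1.7] grip 24.999557733535767
```

View pics/p5.png

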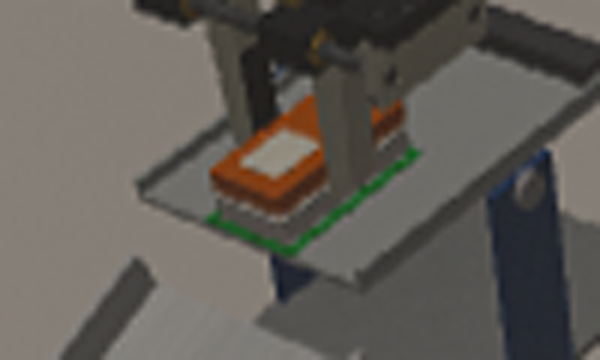

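The mailer sits within the outline (front edge at about (250,235) in the crop), and the tray is still level. Let go and rise.

```bash
python3 -m inch '[0,0,0,0,70, 0,0,0,0,70, 0,0,0,0,70, 0,0,3,0,70, 0,0,15,0,70, 0,0,40,0,70, 0,0,75,0,70, 0,0,110,0,70, 0,0,145,0,70, 0,0,165,0,70]'
python3 -m inch '[0,0,0,0,70, 0,0,0,0,70, 0,0,0,0,70, 0,0,0,0,70, 0,0,0,0,70, 0,0,0,0,70, 0,0,0,0,70, 0,0,0,0,70, 0,0,0,0,70, 0,0,0,0,70]' >/dev/null
for i in 1 2 3; do python3 -m inch '[0,0,0,0,70, 0,0,0,0,70, 0,0,0,0,70, 0,0,0,0,70, 0,0,0,0,70, 0,0,0,0,70, 0,0,0,0,70, 0,0,0,0,70, 0,0,0,0,70, 0,0,0,0,70]' >/dev/null; done
python3 - <<'E'
from h import *
tool()
s,_=cam("scene"); b=cv2.resize(s["image"][110:290,60:280],None,fx=3,fy=3,interpolation=cv2.INTER_CUBIC)
cv2.imwrite("pics/p6.png",b)
find("scene","orange",.062); 
E
```

```text
t: 8.27
tool_pos: [0.4752, -0.2666, 0.3062]
orientation: [3.096, -0.518, 0.009]
force: [0.9, -0.2, 0.5]
opening: 0.0646
gripper_force: 0.0
t 11.6 tcp mm [ 474.2 -266.   299.9] tool y deg -109.0 z [-0.  0. -1.] q [-0.61 -0.04  1.52 -0.    1.66  1.3 ] open 65.3 F [0.3 0.1 0.6] grip 0.0
scene orange px [135. 223.] centre mm 623.4 -313.3 size [ 37.3 111.6] long axis deg -3.1
```

View pics/p6.png

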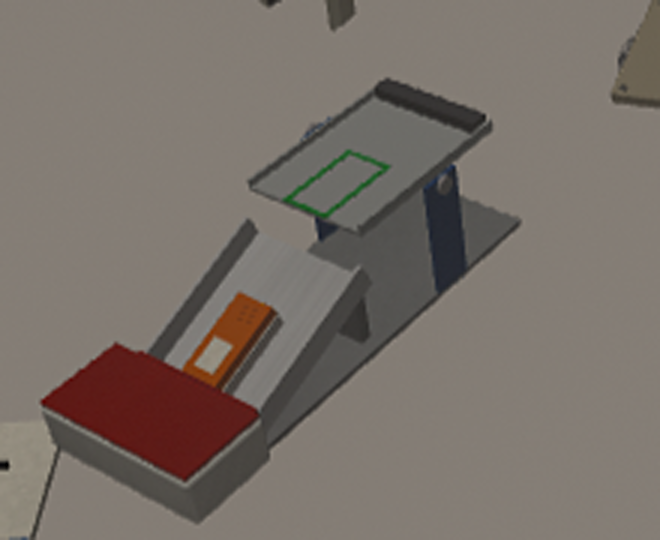

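The tray is empty and level, and the mailer is straight on the ramp with its lower end at the reader (crop (205,375)). I check that it is at rest at the expected spot.

```bash
python3 -m inch '[0,0,0,0,70, 0,0,0,0,70, 0,0,0,0,70, 0,0,0,0,70, 0,0,0,0,70, 0,0,0,0,70, 0,0,0,0,70, 0,0,0,0,70]' >/dev/null
python3 - <<'E'
from h import *
c=find("scene","orange",.062); 
# expected lid corners, mailer underside centre at ramp_end, sloped 21 deg
r=np.radians(21);th=np.radians(-19.2);u=np.array([np.cos(th),np.sin(th),0]);v=np.array([-u[1],u[0],0]);z=np.array([0,0,1.])
d=u*np.cos(r)-z*np.sin(r);n=u*np.sin(r)+z*np.cos(r)
e=np.array([.4716,-.264,0])+.150*u+.034*z
for nm in("scene","top"):
    c,M=cam(nm);W=c["extrinsics"]
    for k in(-.043,.043):
        for s in(-.02,.02):
            p=W[:3,:3]@(e+d*k+v*s+n*.028)+W[:3,3];q=c["K"]@p;print(nm,k,s,(q[:2]/q[2]).round(1))
    m=mask(c["image"],"orange"); ct=max(cv2.findContours(m,0,1)[0],key=cv2.contourArea); print(cv2.boundingRect(ct),cv2.boxPoints(cv2.minAreaRect(ct)).round())
E
```

```text
scene orange px [135. 223.] centre mm 623.4 -313.3 size [ 37.3 111.6] long axis deg -3.1
scene -0.043 -0.02 [138.6 206.8]
scene -0.043 0.02 [150.  212.1]
scene 0.043 -0.02 [118.8 233.3]
scene 0.043 0.02 [130.2 239. ]
(121, 208, 29, 31) [[120. 233.]
 [140. 206.]
 [150. 213.]
 [130. 240.]]
top -0.043 -0.02 [427.6 207.8]
top -0.043 0.02 [411.8 202.2]
top 0.043 -0.02 [433.8 180.7]
top 0.043 0.02 [418.6 175.3]
(414, 177, 20, 26) [[412. 198.]
 [419. 176.]
 [434. 181.]
 [428. 202.]]
```

The mailer matches the expected delivered pose within about a pixel in the scene view (the top view's uphill edge is about 5 px off, likely shading), and it isn't moving. The blue mailer was never approached.

```bash
python3 -c "
from plant import job
print(job.close_job())"
```

```text
the job is handed in; nothing more can be done
None
```

The orange mailer was set down in the green outline, tipped the tray and slid to the foot of the ramp at the reader; the tray is level again, the blue mailer was left alone, and the job is handed in.

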